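# Photograph a turned bushing with the two-stage camera key

### The job

Take a picture with the bench's inspection camera: press the blue key down to its first click and hold it half-pressed there for a good second so the camera can focus, then press it fully home to release the shutter, and let it spring back up. Do not press the yellow key, which fires the part marker.

Things in the scene. Friction and masses are not known exactly. Their poses are not given: they have to be found in the camera images.
- blue_top (a point): Centre of the flat top of the blue camera key (sinks with it): a round cap 46 mm across, 14 mm proud of a black collar 56 mm across, on a grey box 120 x 120 x 50 mm fixed to the bench. At rest it is 82 mm above the bench. Pressed straight down, e.g. with shut fingers. A like box with a yellow key stands to its left or right, 200 mm or more away between centres.
- blue_half (a joint): First stage of the blue key, in m: how far the cap has sunk towards its collar. 0 up, 0.010 at the first click, where the cap meets a stop 4 mm above the collar. Soft spring: 1.5 N to start, 4 N at the click. There the resistance jumps from 4 to 10 N: between these forces the key gives no further.
- blue_full (a joint): Second stage of the blue key, in m: how far the black collar has sunk together with the cap. 0 up, 0.010 fully home (the cap's top has then sunk 20 mm in all). It starts to move at 10 N, after the first click, and takes 14 N to reach the end. Both stages spring back when let go.
- yellow_half (a joint): First stage of the yellow part-marker key, in m: 0 up, 0.010 down. Soft spring as for the blue key. It must stay up.
There are look-alikes about, which are no part of the job. What is shaped like the part that bears blue_top but purple is not meant. What is shaped like the part that bears yellow_half but purple is not meant.

How it is judged (in metres and radians):
On the way, in this order (a step that is already met when the one before it is completed fails the run):
1. the blue key is held half-pressed: first stage down at least 7 mm of its 10 mm, second stage down less than 4 mm, for 0.7 s (value of joint blue_half above 0.007 m and value of joint blue_full below 0.004 m), for 0.7 s.
2. the blue key is pressed fully home: second stage down at least 7 mm of its 10 mm (value of joint blue_full above 0.007 m), for 0.1 s.
At the end, for the whole second after the job is handed in: The blue key has been half-pressed and held, then fully pressed, and is let go: both its stages are back up to within 2 mm; the yellow key is up to within 3 mm (value of joint each of blue_half, blue_full below 0.002 m and value of joint yellow_half below 0.003 m); the robot touches nothing.
It fails at once if the yellow key is pressed down more than 3 mm (value of joint yellow_half above 0.003 m).
It also fails if it takes over 32 s, if anything falls off the work surface, if the arm or the gripper's body presses on something with over 40 N, if the wrist force passes 120 N, or if a joint passes its speed limit or range.

### The arm

A 6-joint arm with a two-finger parallel gripper is mounted at the origin on the work surface. World frame = base frame: x ahead of the robot, y to its left, z up, the work surface at z = 0. Lengths are in m, angles in degrees, forces in N, time in s.
With the tool pointing down it reaches from about 0.25 to 0.725 m from the base axis. Payload 9.7 kg.
Tool frame: the origin (TCP) lies on the centre line of the jaws, within the pads' length; the fingertips stand 17 mm ahead of it and the grasp point (between the pads) lies 2 mm behind it (bot.tip_extent is the distance from the TCP to the fingertips, in m); z points along the fingers, y is the line along which they close (so a half turn about z gives the same grasp; the last joint's range is limited). The gripper opens to 85 mm and grips with 20 to 120 N. Pads are 22 mm wide; open, the fingers measure 114 mm over their backs; the gripper's body (76 mm by 85 mm) begins 54 mm behind the grasp point. The pads swing forward as they close: fully open they stand 13 mm farther back than shut.
Start: joints at [-68.698, 4.979, 10.078, 95.1, 0, 90], TCP at [0.2, -0.512, 0.248] pointing down, gripper open.
Joint ranges: [-179.16, 179.16], [-48.56, 103.87], [-65.8, 70.77], [-126.05, 130.52], [-82.76, 87.17], [-180, 180]. Speed limits (degrees/s): [127.2, 127.2, 147.25, 180, 180, 180].

### API

Orientations are given as [roll, pitch, yaw] about the fixed x, y, z axes, in that order (R = Rz(yaw) Ry(pitch) Rx(roll)).
In Python, from workcell import bot gives the robot as it stands.
- The arm moves only by the tool carry_out, never from a script. Its argument "moves" is text: rows parted by semicolons, each of 7 numbers parted by spaces: the shift along the tool's x, y, z in mm, then the turn, a rotation vector about the tool's x, y, z in degrees, then the finger opening in mm, from 0 to 85.4. A call has 1 to 20 rows; each row is the pose to reach, as a shift and turn from the pose commanded when the call began, along the tool's axes at that moment; what a row does not reach only later rows make up. A row lasts 1/10 s, in which the tool goes at most 50 mm and 8.59 degrees, less where a joint would pass 70% of its speed; a pose out of reach is approached as far as the arm can. A call with a gripper value outside its range is refused whole. The fingers move at their own pace and stop on an object; "force" is the grip in N (left out, the last holds). Time passes only in rows, so rows that repeat a pose let the fingers close. It gives the time, the measured TCP pose, the force, the opening and the grip force at its end, in the units of the state.
- bot.get_obs(): the state, without advancing time (a new reading comes with each control period).
- bot.camera(name): name is "scene" or "top" or "wrist"; returns a dict with "img" (400x640x3 uint8, red, green, blue), "mtx" (3x3 intrinsics, pixels), "position" and "orientation" of the camera in the world; the wrist camera has in their place "mount" (4x4, takes a point from camera to tool coordinates, whose origin is the TCP and whose axes are the flange's). Camera axes: x right, y up, looking along -z (the intrinsics and any distortion apply to the point x, -y, -z); pixel columns grow to the right and rows downward; lengths in m; the calibration is good to about 2 mm. The wrist camera is an equidistant fisheye: a pixel r from the principal point sees the ray r / f radians off the axis. A picture is of the moment at which its call begins: read the wrist's pose just before it. There is no depth.
- bot.job_done(): hands the job in; it is judged then, once.
The state is a dict: "time": time; "q": joint angles; "qd": joint speeds; "joint_efforts": joint torques, N m; "ee_pos": TCP position; "tcp_rot": TCP orientation; "wrist_force": force on the tool from outside, world axes, zero at the start; "torque": the same for the moment, N m; "opening": finger opening in m; "grasp_force": force on a finger pad.
Only numpy, scipy, OpenCV 4.12 (cv2) and the standard library are available. Lean on these libraries where they do the work, as an engineer would, in place of code of your own. Each camera call takes 0.05 s, during which the arm holds its last target. There are 200 camera calls.

## Working session

There is one attempt and no reset: what is moved stays moved. The work goes in short steps, Python scripts to look and compute and a tool call to move; the robot and the scene stay as the last step left them, time stands still between calls to the robot, and variables do not carry over. Pictures are saved under pics/ and viewed, at most 10 in all, crops included, and the job is handed in when it is done.

Besides the shell and the picture viewer there is one more tool, called after "Call:" in YAML: its name, and indented under it one key for each argument. carry_out: Moves the arm, as the interface text tells. Its arguments: {"type":"object","properties":{"moves":{"type":"string"},"force":{"type":"number"}},"required":["moves"]}

```bash
mkdir -p pics; python3 - <<'E'
from workcell import bot
import cv2,numpy as np
o=bot.get_obs();print({k:np.round(o[k],3) for k in('time','ee_pos','tcp_rot','q','wrist_force','opening')})
for n in('scene','top'):
    c=bot.camera(n);cv2.imwrite(f'pics/{n}.png',c['img'][:,:,::-1]);print(n,c['mtx'],c['position'],c['orientation'],c.keys())
E
```

```text
{'time': np.float64(0.0), 'ee_pos': array([ 0.2  , -0.512,  0.248]), 'tcp_rot': array([-179.923,    0.   ,   21.302]), 'q': array([-68.697,   5.011,  10.034,  95.099,  -0.   ,  90.001]), 'wrist_force': array([0.427, 0.659, 0.934]), 'opening': np.float64(0.086)}
scene [[479.78396917   0.         320.69625956]
 [  0.         479.78396917 201.29827323]
 [  0.           0.           1.        ]] [1.04216461 0.42931891 0.808128  ] [ 41.91936278  -0.41176061 134.86646204] dict_keys(['img', 'mtx', 'position', 'orientation'])
top [[393.40453882   0.         321.00434063]
 [  0.         393.40453882 199.32961813]
 [  0.           0.           1.        ]] [ 0.42758308 -0.0224253   1.02580061] [  7.67622749  -1.09853033 -88.79355411] dict_keys(['img', 'mtx', 'position', 'orientation'])
```

View pics/top.png

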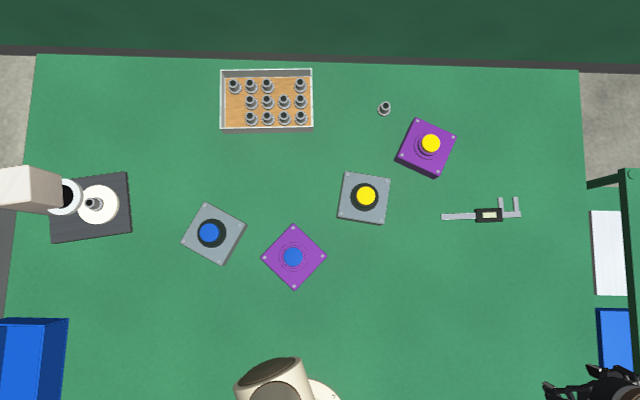

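View pics/scene.png

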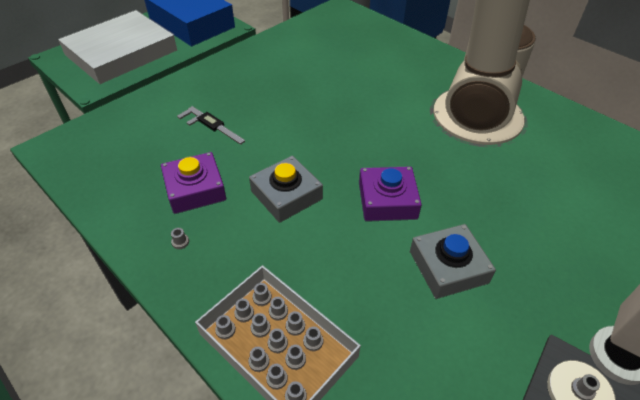

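Blue candidates: top (209,233) / scene (457,246) on a grey box, and top (292,257) / scene (391,178) on a purple box. The grey box with black collar fits the description; purple is the look-alike. I'll triangulate and confirm in one crop.

```bash
cat >h.py <<'E'
from workcell import bot
import cv2,numpy as np
from scipy.spatial.transform import Rotation as Ro
def ray(c,uv):
    d=np.linalg.inv(c['mtx'])@[*uv,1]; d=d*[1,-1,-1]
    return np.array(c['position']),Ro.from_euler('xyz',c['orientation'],degrees=True).as_matrix()@d
def plane(c,uv,z):
    p,d=ray(c,uv);return p+d*(z-p[2])/d[2]
def blob(img,near,lo=(100,120,60),hi=(125,255,255)):
    m=cv2.inRange(cv2.cvtColor(img,cv2.COLOR_RGB2HSV),lo,hi)
    n,l,s,ce=cv2.connectedComponentsWithStats(m)
    i=min((i for i in range(1,n) if s[i,4]>60),key=lambda i:np.hypot(*(ce[i]-near)))
    return ce[i],s[i]
E
python3 - <<'E'
from h import *
T=bot.camera('top');S=bot.camera('scene')
for nt,ns in(((209,233),(457,246)),((292,257),(391,178))):
    a,sa=blob(T['img'],nt);b,sb=blob(S['img'],ns)
    print(a,sa,b,sb,plane(T,a,.082),plane(S,b,.079))
    p,d=ray(T,a);q,e=ray(S,b);t=np.linalg.lstsq(np.c_[d,-e],q-p,rcond=None)[0]
    print('tri',p+d*t[0],q+e*t[1])
y,sy=blob(T['img'],(366,196),(20,120,100),(35,255,255));print('yellow',y,plane(T,y,.082))
im=T['img'][180:300,160:330,::-1];cv2.imwrite('pics/crop.png',cv2.resize(im,None,fx=4,fy=4,interpolation=3))
E
```

```text
[208.93518519 232.13271605] [199 223  21  19 324] [455.81758242 244.91208791] [444 234  25  23 455] [0.4700547  0.22734696 0.082     ] [0.4714855  0.22960305 0.079     ]
tri [0.47027915 0.22866696 0.07701219] [0.47000679 0.22908555 0.07711072]
[292.69655172 256.45172414] [284 247  19  20 290] [390.91950464 176.92879257] [381 168  21  19 323] [0.41692147 0.02640718 0.082     ] [0.41785582 0.02766004 0.079     ]
tri [0.41687189 0.02663429 0.07761054] [0.41667989 0.02690349 0.07762664]
yellow [365.36700337 195.12794613] [ 0.56801622 -0.14541439  0.082     ]
```

View pics/crop.png

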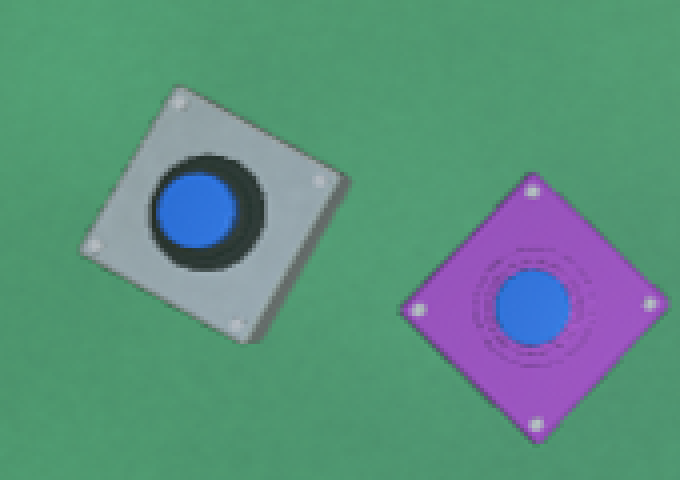

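The crop shows the blue key at (197,210) on the grey box with black collar: this is the one meant. The purple one at (533,307) is the look-alike. Target is (0.470, 0.228), about 0.52 m from the base, so within reach; yellow is 0.39 m away. I'll move above it with fingers shut.

Call:
carry_out:
  moves: "520 -591 0 0 0 -60 0;520 -591 0 0 0 -60 0;520 -591 0 0 0 -60 0;520 -591 0 0 0 -60 0;520 -591 0 0 0 -60 0;520 -591 0 0 0 -60 0;520 -591 0 0 0 -60 0;520 -591 0 0 0 -60 0;520 -591 0 0 0 -60 0;520 -591 0 0 0 -60 0;520 -591 0 0 0 -60 0;520 -591 0 0 0 -60 0;520 -591 0 0 0 -60 0;520 -591 0 0 0 -60 0;520 -591 0 0 0 -60 0;520 -591 0 0 0 -60 0;520 -591 0 0 0 -60 0;520 -591 90 0 0 -60 0;520 -591 90 0 0 -60 0;520 -591 90 0 0 -60 0"

```text
time: 2.2
ee_pos: [0.4669, 0.2256, 0.1528]
tcp_rot: [-179.6, 0.3, 81.3]
wrist_force: [-0.6, -0.6, -0.1]
opening: -0.0002
grasp_force: 0.0
```

```bash
python3 - <<'E'
from h import *
o=bot.get_obs();c=bot.camera('wrist');cv2.imwrite('pics/w.png',c['img'][:,:,::-1])
print(o['time'],o['ee_pos'],o['tcp_rot'],o['q'],o['wrist_force'],bot.tip_extent);print(c['mtx'],c['mount'])
R=Ro.from_euler('xyz',o['tcp_rot'],degrees=True).as_matrix()
u,s=blob(c['img'],(320,200));print(u,s)
K=c['mtx'];v=(u-K[:2,2])/[K[0,0],K[1,1]];r=np.hypot(*v);d=np.array([*(v/r*np.sin(r)*[1,-1]),-np.cos(r)])
M=np.array(c['mount']);p=o['ee_pos']+R@M[:3,3];d=R@M[:3,:3]@d
print(p+d*(.082-p[2])/d[2])
E
```

```text
2.2 [0.4669076  0.22556052 0.15281029] [-179.56716912    0.30412748   81.29666984] [ 2.57878072e+01  3.41637444e-01 -5.29159468e+00  8.48957324e+01
 -5.55713694e-03  1.24492312e+02] [-0.63473689 -0.57731831 -0.14484591] 0.017
[[309.70691629   0.         316.8853951 ]
 [  0.         309.70691629 203.68129108]
 [  0.           0.           1.        ]] [[ 2.09123342e-04  9.58595387e-01  2.84771557e-01  7.11768812e-02]
 [ 9.99999470e-01 -4.87537987e-04  9.06791527e-04 -8.57010074e-04]
 [ 1.00808313e-03  2.84771216e-01 -9.58594981e-01 -1.26665893e-01]
 [ 0.00000000e+00  0.00000000e+00  0.00000000e+00  1.00000000e+00]]
[318.53941176 213.98735294] [ 285  181   67   65 3400]
[0.46719192 0.23049446 0.082     ]
```

View pics/w.png

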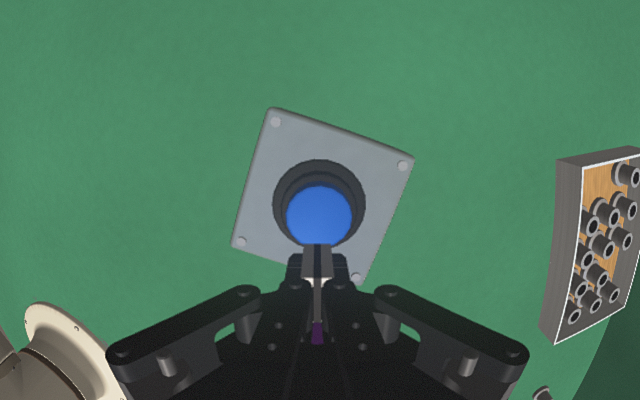

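The wrist view shows the blue key at (318,214) straight ahead of the shut fingertips, agreeing with the top/scene position to about 3 mm. I'll correct and descend to just above it.

Call:
carry_out:
  moves: "3 2 15 0 0 0 0;3 2 30 0 0 0 0;3 2 42 0 0 0 0;3 2 42 0 0 0 0;3 2 42 0 0 0 0;3 2 42 0 0 0 0"

```text
time: 2.85
ee_pos: [0.4723, 0.2299, 0.117]
tcp_rot: [180.0, -0.0, 81.3]
wrist_force: [-0.5, 0.0, -0.2]
opening: -0.0002
grasp_force: 0.0
```

Call:
carry_out:
  moves: "-1 -2 8 0 0 0 0;-1 -2 14 0 0 0 0;-1 -2 17 0 0 0 0;-1 -2 20 0 0 0 0;-1 -2 22 0 0 0 0;-1 -2 22 0 0 0 0"

```text
time: 3.45
ee_pos: [0.4697, 0.229, 0.0941]
tcp_rot: [-180.0, 0.0, 81.3]
wrist_force: [-1.6, -0.7, 2.6]
opening: -0.0002
grasp_force: 1.3
```

Call:
carry_out:
  moves: "0 0 2 0 0 0 0;0 0 4 0 0 0 0;0 0 5 0 0 0 0;0 0 5 0 0 0 0;0 0 5 0 0 0 0"

```text
time: 3.95
ee_pos: [0.47, 0.2291, 0.0894]
tcp_rot: [180.0, -0.0, 81.3]
wrist_force: [-1.5, -0.4, 3.7]
opening: 0.0001
grasp_force: 1.9
```

Call:
carry_out:
  moves: "0 0 1 0 0 0 0;0 0 1 0 0 0 0;0 0 1 0 0 0 0;0 0 1 0 0 0 0;0 0 1 0 0 0 0;0 0 1 0 0 0 0;0 0 1 0 0 0 0;0 0 1 0 0 0 0;0 0 1 0 0 0 0;0 0 1 0 0 0 0;0 0 1 0 0 0 0;0 0 1 0 0 0 0;0 0 1 0 0 0 0;0 0 1 0 0 0 0"

```text
time: 5.35
ee_pos: [0.47, 0.2292, 0.089]
tcp_rot: [180.0, -0.0, 81.3]
wrist_force: [-3.1, -1.6, 8.4]
opening: -0.0001
grasp_force: 4.2
```

The force is 8.4 N, between 4 and 10, so the key is at the click, and it has been held for over a second. Now fully home.

Call:
carry_out:
  moves: "0 0 3 0 0 0 0;0 0 6 0 0 0 0;0 0 9 0 0 0 0;0 0 11 0 0 0 0;0 0 11 0 0 0 0;0 0 11 0 0 0 0;0 0 11 0 0 0 0"

```text
time: 6.05
ee_pos: [0.4701, 0.2292, 0.0788]
tcp_rot: [179.9, -0.0, 81.3]
wrist_force: [-5.3, -2.6, 15.3]
opening: -0.0002
grasp_force: 7.6
```

Sunk 10.2 mm past the click at 15.3 N, so it is fully home. Now releasing.

Call:
carry_out:
  moves: "0 0 -8 0 0 0 0;0 0 -18 0 0 0 0;0 0 -35 0 0 0 0;0 0 -70 0 0 0 0;0 0 -100 0 0 0 0;0 0 -100 0 0 0 0;0 0 -100 0 0 0 0;0 0 -100 0 0 0 0;0 0 -100 0 0 0 0"

```text
time: 6.95
ee_pos: [0.4695, 0.2289, 0.176]
tcp_rot: [-179.9, 0.1, 81.3]
wrist_force: [-0.2, 1.3, -0.1]
opening: -0.0002
grasp_force: 0.0
```

```bash
python3 - <<'E'
from h import *
o=bot.get_obs();print(o['time'],o['ee_pos'],o['wrist_force'])
b,s=blob(bot.camera('scene')['img'],(457,246));print(b,s)
E
```

```text
6.95 [0.46945588 0.22886435 0.17595484] [-0.15996859  1.25341447 -0.09901469]
[455.84279476 244.91921397] [444 234  26  23 458]
```

The key is back at its original pixel position (455.8, 244.9) and the arm is clear.

```bash
python3 -c "
from workcell import bot
print(bot.job_done())"
```

```text
the job is handed in; nothing more can be done
None
```

I held the blue key at its first click for over a second, pressed it fully home (15 N) and let it spring back up; the arm is clear, it never went near the yellow key, and the job was handed in at about 7 s, with no verdict returned.

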